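# Tip the pourer caddy into the rinse tray

### The job

Tip the grey caddy right over (the red bar is there for that), so that the used blue pourer lying in it drops into the white rinse tray in front. With the pourer in the tray, ease the caddy back fully upright without letting it slam, and let go. Do not knock over or shove the shaker or the measuring cup.

Things in the scene. Friction and masses are not known exactly. Their poses are not given: they have to be found in the camera images.
- station: Fixed stand: black base plate with a red-handled toggle clamp at the robot end, two aluminium uprights, white blue-rimmed rinse tray. Origin: on the table, 115 mm below the caddy's hinge line. x points from caddy to tray, roughly away from the robot; y along the hinge; z up. Tray spans x 25 to 205 mm, y -80 to 80 mm, walls 4 mm, floor at 10 mm and rim at 49 mm above the table.
- caddy (a joint): Angle of the grey open-topped caddy (93 mm wide, 75 mm high) about its hinge: 0 upright on its stop, grows as it tips to the tray (+z turns towards the station's +x), 1.6 rad fully tipped on the other stop. Left alone below about 0.7 rad it falls back upright, beyond that it falls over and stays. About 0.4 kg, moved by 1 to 3 N at the bar, swings freely: let go in mid-swing it slams.
- caddy_bar (a point): Middle of the caddy's red round crossbar, 12 mm thick, 77 mm clear between its two steel arms, parallel to the hinge (station y). Upright it is 40 mm behind (station -x) and 130 mm above the hinge line, 245 mm above the table, 80 mm above the caddy's rim. It swings with the caddy, radius 136 mm; fully tipped it is 131 mm in front of and 36 mm above the hinge line. Its axes turn with the caddy.
- pourer: Used blue plastic bottle pourer, loose in the caddy, lying on its side: ribbed stopper 24 mm thick and 26 mm long with a bent 8 mm spout, 50 mm overall, 30 g. Origin: on the underside at mid length, as it first lies.
- shaker: Bystander: steel cobbler shaker, 86 mm across, 205 mm high, standing loose on the cart. Origin: centre of its underside.
- cup: Bystander: clear polycarbonate measuring cup with a handle, 90 mm across, 100 mm high, standing loose on the cart. Origin: centre of its underside.

How it is judged:
On the way:
1. the caddy is tipped over (beyond 1.2 rad) and the pourer has dropped into the rinse tray (value of joint caddy above 1.2 rad and x of pourer in the frame of station between 0.025 and 0.205 m and y of pourer in the frame of station between -0.08 and 0.08 m and z of pourer in the frame of station below 0.05 m), for 0.1 s.
At the end, for the whole second after the job is handed in: The caddy is back upright (within 0.12 rad) and still, and the pourer lies at rest inside the rinse tray (its origin within the tray's outline and less than 50 mm above the table) (value of joint caddy below 0.12 rad and velocity of joint caddy between -0.2 and 0.2 rad/s and x of pourer in the frame of station between 0.025 and 0.205 m and y of pourer in the frame of station between -0.08 and 0.08 m and z of pourer in the frame of station below 0.05 m and linear speed of pourer below 0.05 m/s); the robot touches nothing.
It fails at once if the caddy is let slam back upright (faster than 3.5 rad/s in its last 0.6 rad) (velocity of joint caddy below -3.5 rad/s and value of joint caddy below 0.6 rad).
It fails at once if the shaker is knocked over or shoved (tilted 0.4 rad or moved 40 mm) (angle between shaker's own z axis and vertical above 0.4 rad or distance of shaker from where it was at the start of the episode above 0.04 m).
It fails at once if the measuring cup is knocked over or shoved (tilted 0.4 rad or moved 40 mm) (angle between cup's own z axis and vertical above 0.4 rad or distance of cup from where it was at the start of the episode above 0.04 m).
It also fails if it takes over 43 s, if anything falls off the work surface, if the arm or the gripper's body presses on something with over 40 N, if the wrist force passes 120 N, or if a joint passes its speed limit or range.

### The arm

A 7-joint arm with a two-finger parallel gripper is mounted at the origin on the work surface. World frame = base frame: x ahead of the robot, y to its left, z up, the work surface at z = 0. Lengths are in m, angles in rad, forces in N, time in s.
With the tool pointing down it reaches from about 0.4 to 0.85 m from the base axis. Payload 4.5 kg.
Tool frame: the origin (TCP) lies midway between the tips of the shut fingers; the grasp point (between the pads) lies 19 mm behind it; x points along the fingers, y is the direction in which the jaws open and shut, and the axes are right-handed (so a half turn about x gives the same grasp; the last joint's range is limited). The gripper opens to 88 mm and grips with 3 to 60 N. Pads are 18 mm wide; open, the fingers measure 123 mm over their backs; the gripper's body (75 mm by 187 mm) begins 45 mm behind the grasp point.
Start: joints at [-1.192, 0.689, -0.195, 1.565, 0.157, 0.902, -0.215], TCP at [0.211, 0.588, 0.239] pointing down, gripper open.
Joint ranges: [-3.01, 3.01], [-0.46, 2.08], [-1.47, 1.51], [0.13, 2.56], [-1, 4.14], [0.04, 2.09], [-2.66, 2.66]. Speed limits (rad/s): [2.57, 2.57, 3.14, 3.14, 3.14, 3.14, 3.14].

### API

Orientations are given as a unit quaternion [x, y, z, w].
In Python, from plant import r, eyes gives the robot as it stands.
- The arm moves only by the shell command python3 -m pendant 'ROWS' [FORCE]. ROWS is JSON, a list that holds one entry, the list of rows, each a list of 7 numbers: the turn, a rotation vector about the tool's x, y, z in rad, then the shift along the tool's x, y, z in cm, then the finger opening in cm, from 0 to 8.81. A call has 1 to 10 rows; each row shifts and turns the commanded pose from where the row before left it, along the tool's axes as they then stand; what a row does not reach is not made up. A row lasts 1/12 s, in which the tool goes at most 41.7 mm and 7.16 degrees, less where a joint would pass 70% of its speed; a pose out of reach is approached as far as the arm can. A call is refused whole if a number of a shift passes 4.17 or a number of a turn 0.125, either way. A call with a gripper value outside its range is refused whole. The fingers move at their own pace and stop on an object; FORCE is the grip in N (left out, the last holds). Time passes only in rows, so rows that do not move let the fingers close. It gives the time, the measured TCP pose, the force and the opening at its end, in the units of the state.
- r.get_state(): the state, without advancing time (a new reading comes with each control period).
- eyes.snapshot(name): name is "scene" or "top"; returns the picture (400x640x3 uint8, red, green, blue); there is no depth.
- eyes.camera_info(name): a dict with "fovy" (degrees; the focal length in pixels is half the picture's height over the tangent of half this angle, whatever the lens; pixels are square), "cx", "cy" (the principal point, pixels), "world_from_camera" (4x4, takes a point from camera to world coordinates). Camera axes: x right, y up, looking along -z (the intrinsics and any distortion apply to the point x, -y, -z); pixel columns grow to the right and rows downward; lengths in m; the calibration is good to about 2 mm. A picture is of the moment at which its call begins. camera_info takes no time and is no camera call.
- r.finish_job(): hands the job in, once; it reports no verdict.
The state is a dict: "clock": time; "q": joint angles; "qd": joint speeds; "joint_torque": joint torques, N m; "tool_pos": TCP position; "eef_rot": TCP orientation; "contact_force": force on the tool from outside, world axes, zero at the start; "moment": the same for the moment, N m; "opening": opening from 0.0 (shut) to 1.0 (fully open).
Only numpy, scipy, OpenCV 4.12 (cv2) and the standard library are available. Lean on these libraries where they do the work, as an engineer would, in place of code of your own. Each camera call takes 0.05 s, during which the arm holds its last target.

## Working session

There is one attempt and no reset: what is moved stays moved. The work goes in short steps, Python scripts to look and compute and a shell command to move; the robot and the scene stay as the last step left them, time stands still between calls to the robot, and variables do not carry over. Pictures are saved under pics/ and viewed, and the job is handed in when it is done.

```bash
ls; mkdir -p pics; python3 - <<'E'
from plant import r, eyes
import cv2
for n in ("scene","top"):
    im=eyes.snapshot(n); cv2.imwrite(f"pics/{n}0.png",im[:,:,::-1]); print(eyes.camera_info(n))
print(r.get_state())
E
```

```text
pics
{'fovy': 56.99329685952842, 'cx': 319.38767781973763, 'cy': 199.40796043379933, 'world_from_camera': array([[ 0.04474761, -0.73492819,  0.67666699,  1.16522344],
       [ 0.9989953 ,  0.0345867 , -0.02849838, -0.02414719],
       [-0.00245942,  0.67726237,  0.73573748,  0.83189216],
       [ 0.        ,  0.        ,  0.        ,  1.        ]])}
{'fovy': 56.435503805195054, 'cx': 318.9460350368241, 'cy': 200.50618769470103, 'world_from_camera': array([[ 0.05170641,  0.97569116, -0.21296292,  0.30700329],
       [-0.99865197,  0.04954504, -0.01547711, -0.00916062],
       [-0.00454962,  0.2134761 ,  0.97693769,  1.35331604],
       [ 0.        ,  0.        ,  0.        ,  1.        ]])}
{'clock': 0.1, 'q': array([-1.19217255,  0.68990228, -0.19451234,  1.56619601,  0.15733071,
        0.9024968 , -0.21505027]), 'qd': array([-5.41367973e-05, -1.80648023e-03,  1.02358257e-03, -1.28133835e-03,
       -5.10021072e-04, -6.59597539e-06, -1.20093607e-03]), 'joint_torque': array([-3.03046923e-03, -5.28491378e+01, -1.27158858e+00, -1.53836131e+01,
       -5.26617060e-02,  1.86982164e-03,  3.75771333e-05]), 'tool_pos': array([0.21113662, 0.58767944, 0.23800042]), 'eef_rot': array([ 0.12069687,  0.69667817, -0.12183093,  0.69658382]), 'contact_force': array([-0.38898288,  0.64485582, -0.86130647]), 'moment': array([ 0.01221087, -0.01096462,  0.03716947]), 'opening': 0.9989666460152532}
```

View pics/scene0.png

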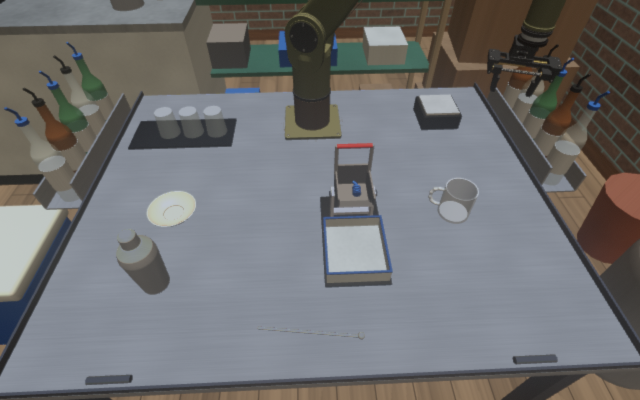

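View pics/top0.png

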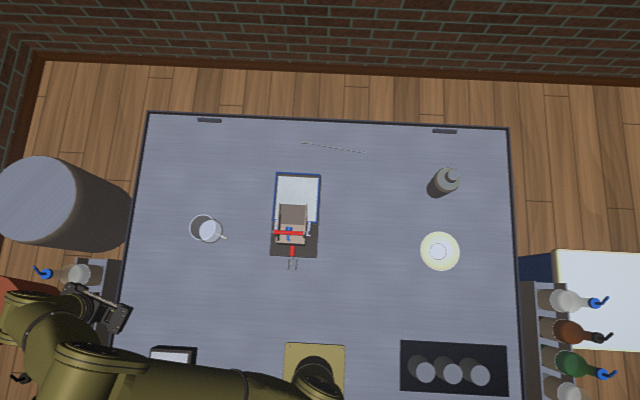

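The scene view shows the caddy's red bar at about (354,146), the tray at (355,250), the shaker at (145,265) and the cup at (457,200). In the top view the bar is at about (289,233), the tray at (298,195), and the red clamp handle at (292,250). Next I'll measure them.

```bash
cat > h.py <<'E'
import numpy as np, cv2
from plant import r, eyes
def cam(n):
    c=eyes.camera_info(n); f=200/np.tan(np.radians(c['fovy'])/2); return c,f
def ray(n,u,v):
    c,f=cam(n); T=np.array(c['world_from_camera'])
    d=T[:3,:3]@np.array([(u-c['cx'])/f,-(v-c['cy'])/f,-1]); return T[:3,3],d
def onz(n,u,v,z):
    o,d=ray(n,u,v); return o+d*(z-o[2])/d[2]
def tri(a,b):
    o1,d1=ray("scene",*a); o2,d2=ray("top",*b)
    A=np.stack([d1,-d2],1); s=np.linalg.lstsq(A,o2-o1,rcond=None)[0]
    p=o1+d1*s[0]; q=o2+d2*s[1]; return (p+q)/2, np.linalg.norm(p-q)
def proj(n,p):
    c,f=cam(n); T=np.linalg.inv(np.array(c['world_from_camera'])); x=T[:3,:3]@p+T[:3,3]
    return c['cx']+f*x[0]/-x[2], c['cy']-f*x[1]/-x[2]
E
python3 - <<'E'
from h import *
for n,x0,y0 in (("scene",300,130),("top",255,165)):
    im=cv2.imread(f"pics/{n}0.png"); hsv=cv2.cvtColor(im,cv2.COLOR_BGR2HSV)
    red=(((hsv[...,0]<8)|(hsv[...,0]>172))&(hsv[...,1]>150)&(hsv[...,2]>80)).astype(np.uint8)
    blue=((hsv[...,0]>100)&(hsv[...,0]<125)&(hsv[...,1]>130)).astype(np.uint8)
    w=110 if n=="top" else 110; h=160 if n=="scene" else 110
    for nm,m in (("red",red),("blue",blue)):
        k,l,st,ce=cv2.connectedComponentsWithStats(m)
        for i in range(1,k):
            if st[i,4]>8 and x0<=ce[i][0]<=x0+w and y0<=ce[i][1]<=y0+h:
                pts=np.argwhere(l==i)[:,::-1].astype(np.float32)
                print(n,nm,st[i],ce[i],cv2.minAreaRect(pts))
    cv2.imwrite(f"pics/{n}0z.png",cv2.resize(im[y0:y0+h,x0:x0+w],None,fx=5 if n=="top" else 3.7,fy=5 if n=="top" else 3.7,interpolation=cv2.INTER_CUBIC))
E
```

```text
scene red [338 145  33   2  55] [355.81818182 145.58181818] ((354.0, 145.5), (1.0, 32.0), 90.0)
scene blue [353 181   7  11  45] [355.95555556 186.71111111] ((356.1846618652344, 185.9769287109375), (10.666987419128418, 5.333493232727051), 82.87498474121094)
top red [273 230  30   5 106] [287.50943396 232.22641509] ((287.5706787109375, 232.29827880859375), (29.008678436279297, 3.6994874477386475), 3.3664608001708984)
top red [290 245   5  11  49] [291.89795918 250.2244898 ] ((292.0, 250.0), (10.0, 4.0), 90.0)
top blue [276 172  44  10  77] [296.79220779 173.8961039 ] ((297.5037841796875, 176.33729553222656), (43.19762420654297, 8.323330879211426), 1.3322197198867798)
top blue [275 182   1  10  10] [275.  186.5] ((275.0, 186.5), (9.0, 0.0), -90.0)
top blue [318 187   1  12  12] [318.  192.5] ((318.0, 192.5), (11.0, 0.0), -90.0)
top blue [274 194   1  10  10] [274.  198.5] ((274.0, 198.5), (9.0, 0.0), -90.0)
top blue [273 205   1  11  11] [273. 210.] ((273.0, 210.0), (10.0, 0.0), -90.0)
top blue [317 204   1  12  12] [317.  209.5] ((317.0, 209.5), (11.0, 0.0), -90.0)
top blue [286 227   6   3  16] [288.5    228.0625] ((288.5, 228.0), (2.0, 5.0), 90.0)
top blue [287 235   3   6  12] [287.66666667 237.5       ] ((287.6153869628906, 237.57693481445312), (5.295135974884033, 1.7650452852249146), 78.69007110595703)
```

View pics/scene0z.png

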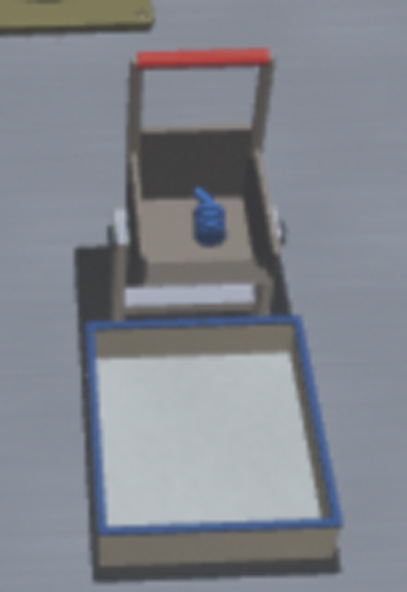

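View pics/top0z.png

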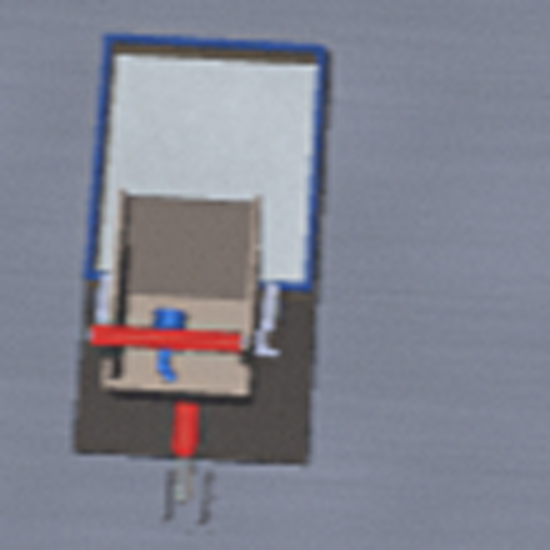

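```bash
python3 - <<'E'
from h import *
S=lambda x,y:((x+.5)/3.7-.5+300,(y+.5)/3.7-.5+130)
P=lambda x,y:((x+.5)/5-.5+255,(y+.5)/5-.5+165)
# same physical corners: order near-left.. (station x dir=away from robot)
sc=[S(87,323),S(300,318),S(340,525),S(98,532)]   # camera looks back: image left = world -y
tp=[P(313,291),P(85,280),P(105,36),P(328,46)]
for n,L in(("scene",sc),("top",tp)):
    for p in L: print(n,onz(n,*p,.049).round(4))
# scene image right = +y ; top image right = -y
a=tri(S(136,58),P(241,341)); b=tri(S(271,56),P(92,334)); print(a,b)
for n,p,q in(("scene",S(136,58),S(271,56)),("top",P(241,341),P(92,334))):
    print(onz(n,*p,.245),onz(n,*q,.245))
print("tri corners",[tri(s,t)[0].round(4) for s,t in zip(sc,[tp[0],tp[1],tp[2],tp[3]])])
print("shaker",onz("scene",152,290,0),onz("top",437,192,0),"cup",onz("scene",455,213,0),onz("top",208,230,0))
E
```

```text
scene [0.5115 0.0136 0.049 ]
scene [0.5141 0.1734 0.049 ]
scene [0.693  0.1717 0.049 ]
scene [0.6909 0.0116 0.049 ]
top [0.5104 0.0135 0.049 ]
top [0.5101 0.1752 0.049 ]
top [0.6903 0.1749 0.049 ]
top [0.6909 0.0121 0.049 ]
(array([0.44709216, 0.05014925, 0.24787836]), np.float64(0.0023278571881234673)) (array([0.44703707, 0.14059132, 0.24599178]), np.float64(8.950133387256746e-05))
[0.44358006 0.04934057 0.245     ] [0.44582465 0.14082425 0.245     ]
[0.44752643 0.05147079 0.245     ] [0.44716807 0.14077039 0.245     ]
tri corners [array([0.5106, 0.0136, 0.0479]), array([0.5106, 0.1752, 0.0448]), array([0.691 , 0.1739, 0.0457]), array([0.6909, 0.0118, 0.049 ])]
shaker [ 0.68863034 -0.42470162  0.        ] [ 0.65677397 -0.42578807  0.        ] cup [0.47373965 0.4072473  0.        ] [0.47112905 0.41193923 0.        ]
```

```bash
cat >> h.py <<'E'
from scipy.spatial.transform import Rotation as R
Rd=np.array([[0,0,0],[0,0,0],[0,0,0]],float)
def plan(target,Rt=None):
    """remaining shift (cm, tool axes now) and rotvec (tool axes) to TCP target"""
    s=r.get_state(); Rc=R.from_quat(s['eef_rot'])
    if Rt is None: Rt=Rc
    print("t",round(s['clock'],2),"pos",s['tool_pos'].round(4),"open",round(s['opening'],3),"F",s['contact_force'].round(1))
    print("shift in target-tool axes cm",(Rt.inv().apply(np.array(target)-s['tool_pos'])*100).round(2),"turn",(Rc.inv()*Rt).as_rotvec().round(4))
E
python3 - <<'E'
from h import *
s=r.get_state(); print(R.from_quat(s['eef_rot']).as_matrix().round(3))
for sg in(1,-1):
    Rt=R.from_matrix(np.array([[0,0,-1],[sg,0,0],[0,-sg,0]]).T)
    print(Rt.as_matrix()); plan([.447,.0945,.32],Rt)
E
```

```text
[[-0.     0.338  0.941]
 [-0.002  0.941 -0.338]
 [-1.    -0.002  0.   ]]
[[ 0.  1.  0.]
 [ 0.  0. -1.]
 [-1.  0.  0.]]
t 0.1 pos [0.2111 0.5877 0.238 ] open 0.999 F [-0.4  0.6 -0.9]
shift in target-tool axes cm [-8.2  23.59 49.32] turn [1.2261e+00 1.1000e-03 1.3000e-03]
[[ 0. -1.  0.]
 [ 0.  0.  1.]
 [-1.  0.  0.]]
t 0.1 pos [0.2111 0.5877 0.238 ] open 0.999 F [-0.4  0.6 -0.9]
shift in target-tool axes cm [ -8.2  -23.59 -49.32] turn [-1.9155e+00 -1.4000e-03  1.2000e-03]
```

```bash
python3 -m pendant '[[[0.06,0,0,-3,-1.0,1.1,8.8],[0.12,0,0,-3,-2.0,2.2,8.8],[0.12,0,0,-2,-1.7,2.5,8.8],[0.12,0,0,-0.2,-1.4,2.7,8.8],[0.12,0,0,0,-1.0,2.8,8.8],[0.12,0,0,0,-0.5,2.9,8.8],[0.12,0,0,0,0,3,8.8],[0.12,0,0,0,0.4,3,8.8],[0.12,0,0,0,0.7,2.9,8.8],[0.12,0,0,0,1.0,2.8,8.8]]]' 15; python3 - <<'E'
from h import *
Rt=R.from_matrix(np.array([[0,0,-1],[1,0,0],[0,-1,0]]).T)
plan([.447,.0945,.32],Rt)
print(r.get_state()['q'].round(2))
E
```

```text
clock: 0.93
tool_pos: [0.3489, 0.3388, 0.3202]
eef_rot: [0.479, 0.52, -0.48, 0.52]
contact_force: [0.7, -0.9, 1.2]
opening: 1.001
t 0.93 pos [0.3489 0.3388 0.3202] open 1.001 F [ 0.7 -0.9  1.2]
shift in target-tool axes cm [2.000e-02 9.810e+00 2.443e+01] turn [0.0801 0.0002 0.0003]
[-0.94  0.4   0.12  1.87 -0.06  0.88 -0.72]
```

```bash
python3 -m pendant '[[[0.04,0,0,0,1.0,2.5,8.8],[0.04,0,0,0,1.0,2.5,8.8],[0,0,0,0,1.0,2.5,8.8],[0,0,0,0,1.0,2.5,8.8],[0,0,0,0,1.0,2.5,8.8],[0,0,0,0,1.0,2.5,8.8],[0,0,0,0,1.0,2.5,8.8],[0,0,0,0,1.0,2.5,8.8],[0,0,0,0,1.0,2.0,8.8],[0,0,0,0,0.2,0.4,8.8]]]'; python3 - <<'E'
from h import *
Rt=R.from_matrix(np.array([[0,0,-1],[1,0,0],[0,-1,0]]).T)
plan([.447,.0945,.226],Rt)
print(r.get_state()['q'].round(2))
E
```

```text
clock: 1.77
tool_pos: [0.446, 0.114, 0.3203]
eef_rot: [0.5, 0.499, -0.5, 0.501]
contact_force: [0.6, 0.0, 0.3]
opening: 0.999
t 1.77 pos [0.446  0.114  0.3203] open 0.999 F [0.6 0.  0.3]
shift in target-tool axes cm [9.43 0.1  1.95] turn [-0.0003  0.0021 -0.0006]
[-0.47  0.37  0.17  1.94 -0.08  0.85 -0.26]
```

```bash
python3 -m pendant '[[[0,0,0,1,0.1,1.0,8.8],[0,0,0,2,0,0.95,8.8],[0,0,0,2,0,0,8.8],[0,0,0,1,0,0,8.8],[0,0,0,0,0,0,8.8]]]'; python3 - <<'E'
from h import *
Rt=R.from_matrix(np.array([[0,0,-1],[1,0,0],[0,-1,0]]).T)
im=eyes.snapshot("scene");a=im[80:220,270:430]; cv2.imwrite("pics/s1.png",cv2.resize(a,None,fx=4,fy=4)[:,:,::-1])
im=eyes.snapshot("top");a=im[160:300,220:380]; cv2.imwrite("pics/t1.png",cv2.resize(a,None,fx=4,fy=4)[:,:,::-1])
plan([.447,.0945,.226],Rt)
E
```

```text
clock: 2.18
tool_pos: [0.4441, 0.0991, 0.2583]
eef_rot: [0.497, 0.503, -0.5, 0.501]
contact_force: [0.7, -0.2, -0.0]
opening: 1.0
t 2.28 pos [0.4457 0.0994 0.2602] open 0.998 F [ 0.3  0.9 -0.3]
shift in target-tool axes cm [3.42 0.13 0.49] turn [ 0.007  -0.0002  0.0009]
```

View pics/s1.png

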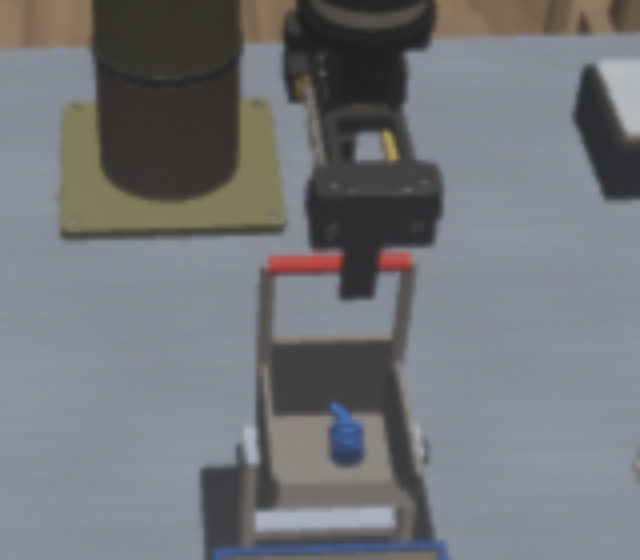

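View pics/t1.png

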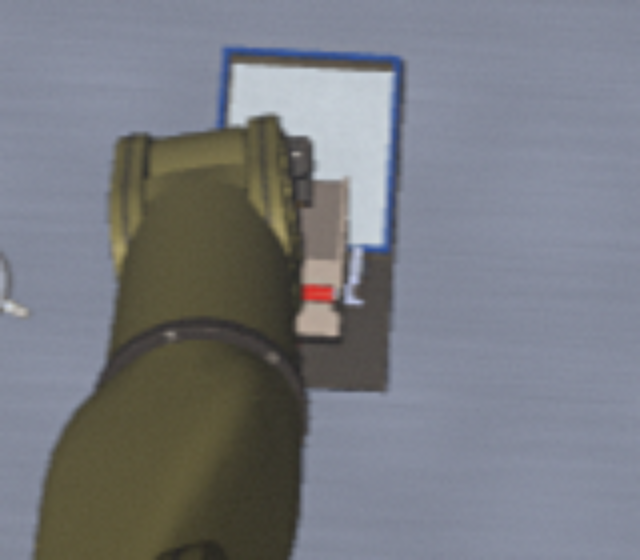

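The scene crop shows the front finger at (358,275), hanging in front of the red bar (268–412, 263) and near its middle. The jaws straddle the bar, so I'll lower the last 34 mm and close.

```bash
python3 -m pendant '[[[0,0,0,1.5,0.1,0.4,8.8],[0,0,0,1.5,0,0.1,8.8],[0,0,0,0.4,0,0,8.8],[0,0,0,0,0,0,6],[0,0,0,0,0,0,3],[0,0,0,0,0,0,1],[0,0,0,0,0,0,0.5],[0,0,0,0,0,0,0.5],[0,0,0,0,0,0,0.5],[0,0,0,0,0,0,0.5]]]' 15; python3 - <<'E'
from h import *
Rt=R.from_matrix(np.array([[0,0,-1],[1,0,0],[0,-1,0]]).T)
plan([.447,.0945,.226],Rt)
E
```

```text
clock: 3.12
tool_pos: [0.4471, 0.0938, 0.2265]
eef_rot: [0.499, 0.501, -0.498, 0.502]
contact_force: [-0.5, -0.7, 0.3]
opening: 0.494
t 3.12 pos [0.4471 0.0938 0.2265] open 0.494 F [-0.5 -0.7  0.3]
shift in target-tool axes cm [ 0.05 -0.01 -0.07] turn [ 0.006  -0.0002 -0.0004]
```

```bash
python3 -m pendant '[[[0,0,0,0,0,0,0.5],[0,0,0,0,0,0,0.5],[0,0,0,0,0,0,0.5],[0,0,0,0,0,0,0.5],[0,0,0,0,0,0,0.5],[0,0,0,0,0,0,0.5],[0,0,0,0,0,0,0.5],[0,0,0,0,0,0,0.5]]]' 15; python3 - <<'E'
from h import *
plan([.447,.0945,.226])
# arc about hinge in tool axes (x down, y = +world x), cm
th=np.arange(0,1.61,.1); x=-4*np.cos(th)+13*np.sin(th); z=4*np.sin(th)+13*np.cos(th)
for t,a,b in zip(th[1:],-np.diff(z),np.diff(x)): print(round(t,1),a.round(2),b.round(2))
E
```

```text
clock: 3.78
tool_pos: [0.4474, 0.0937, 0.2264]
eef_rot: [0.499, 0.501, -0.498, 0.502]
contact_force: [1.0, -0.4, -1.7]
opening: 0.125
t 3.78 pos [0.4474 0.0937 0.2264] open 0.125 F [ 1.  -0.4 -1.7]
shift in target-tool axes cm [ 0.04 -0.04 -0.08] turn [0. 0. 0.]
0.1 -0.33 1.32
0.2 -0.2 1.34
0.3 -0.07 1.36
0.4 0.07 1.36
0.5 0.21 1.34
0.6 0.34 1.32
0.7 0.47 1.28
0.8 0.59 1.22
0.9 0.71 1.16
1.0 0.82 1.08
1.1 0.93 0.99
1.2 1.02 0.9
1.3 1.11 0.79
1.4 1.18 0.67
1.5 1.24 0.55
1.6 1.29 0.43
```

```bash
python3 -m pendant '[[[0,0,0,-0.17,0.66,0,0.5],[0,0,0,-0.16,0.66,0,0.5],[0,0,0,-0.1,0.67,0,0.5],[0,0,0,-0.1,0.67,0,0.5],[0,0,0,-0.04,0.68,0,0.5],[0,0,0,-0.03,0.68,0,0.5],[0,0,0,0,0,0,0.5]]]' 15; python3 - <<'E'
from h import *
plan([.487-.04*np.cos(.3)+.13*np.sin(.3),.0937,.115+.04*np.sin(.3)+.13*np.cos(.3)-.019])
im=eyes.snapshot("scene");a=im[80:280,270:430]; cv2.imwrite("pics/s2.png",cv2.resize(a,None,fx=3,fy=3)[:,:,::-1])
E
```

```text
clock: 4.37
tool_pos: [0.4884, 0.0935, 0.2319]
eef_rot: [0.499, 0.501, -0.499, 0.502]
contact_force: [-1.5, -1.7, -4.2]
opening: 0.123
t 4.37 pos [0.4884 0.0935 0.2319] open 0.123 F [-1.5 -1.7 -4.2]
shift in target-tool axes cm [-0.01 -0.12 -0.02] turn [0. 0. 0.]
```

View pics/s2.png

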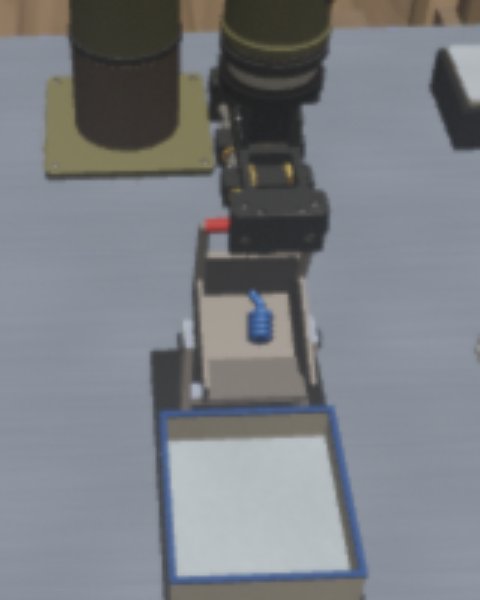

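The caddy is tilted about 0.3 rad. The bar at (215,225) is still held and the pourer is still inside at (258,320). Forces are small, so I'll continue along the arc.

```bash
python3 -m pendant '[[[0,0,0,0.07,1.36,0,0.5],[0,0,0,0.21,1.34,0,0.5],[0,0,0,0.34,1.32,0,0.5],[0,0,0,0.47,1.28,0,0.5],[0,0,0,0.59,1.22,0,0.5],[0,0,0,0.71,1.16,0,0.5]]]' 15; python3 - <<'E'
from h import *
t=.9;plan([.487-.04*np.cos(t)+.13*np.sin(t),.0937,.115+.04*np.sin(t)+.13*np.cos(t)-.019])
E
```

```text
clock: 4.92
tool_pos: [0.5628, 0.0934, 0.2078]
eef_rot: [0.497, 0.502, -0.5, 0.501]
contact_force: [-3.8, -3.2, -4.5]
opening: 0.121
t 4.92 pos [0.5628 0.0934 0.2078] open 0.121 F [-3.8 -3.2 -4.5]
shift in target-tool axes cm [-0.04  0.11 -0.03] turn [0. 0. 0.]
```

```bash
python3 -m pendant '[[[0,0,0,0.82,1.08,0,0.5],[0,0,0,0.93,0.99,0,0.5],[0,0,0,1.02,0.9,0,0.5],[0,0,0,1.11,0.79,0,0.5],[0,0,0,1.18,0.67,0,0.5],[0,0,0,1.24,0.55,0,0.5],[0,0,0,0.6,0.25,0,0.5],[0,0,0,0,0,0,0.5],[0,0,0,0,0,0,0.5]]]' 15; python3 - <<'E'
from h import *
t=1.55;plan([.487-.04*np.cos(t)+.13*np.sin(t),.0937,.115+.04*np.sin(t)+.13*np.cos(t)-.019])
im=eyes.snapshot("scene");a=im[80:280,270:430]; cv2.imwrite("pics/s3.png",cv2.resize(a,None,fx=3,fy=3)[:,:,::-1])
im=eyes.snapshot("top");a=im[140:280,220:380]; cv2.imwrite("pics/t3.png",cv2.resize(a,None,fx=4,fy=4)[:,:,::-1])
E
```

```text
clock: 5.67
tool_pos: [0.6148, 0.0934, 0.1388]
eef_rot: [0.497, 0.502, -0.5, 0.501]
contact_force: [-4.7, -4.3, -2.4]
opening: 0.108
t 5.67 pos [0.6148 0.0934 0.1388] open 0.108 F [-4.7 -4.3 -2.4]
shift in target-tool axes cm [ 0.01  0.13 -0.03] turn [0. 0. 0.]
```

View pics/s3.png

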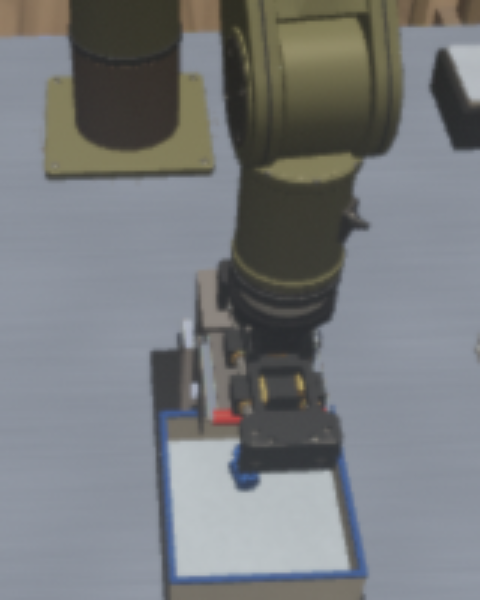

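View pics/t3.png

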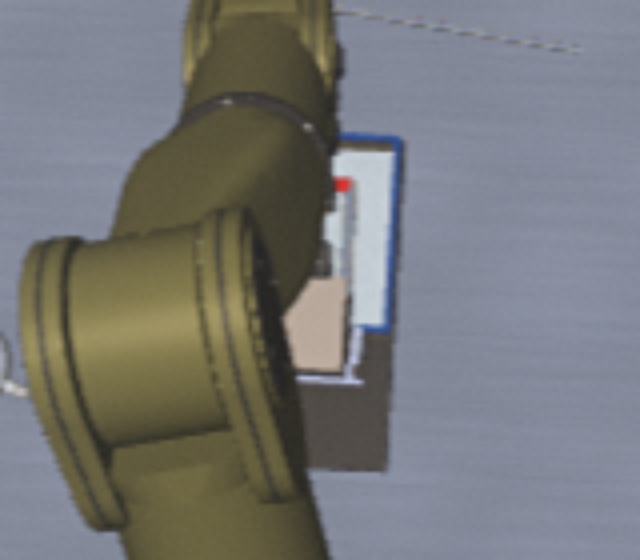

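```bash
python3 - <<'E'
from h import *
print("pourer",onz("scene",270+243/3,80+470/3,.02)-[.487,.0937,0])
print("bar left end from top",onz("top",220+344/4,140+185/4,.151)-[.487,.0937,0],"scene",onz("scene",270+226/3,80+416/3,.151)-[.487,.0937,0])
print(tri((270+214/3,80+416/3),(220+350/4,140+185/4))[0]-[.487,.0937,0])
E
```

```text
pourer [ 0.07418138 -0.00609923  0.02      ]
bar left end from top [ 0.12844268 -0.03824091  0.151     ] scene [ 0.11758064 -0.0321777   0.151     ]
[ 0.12597077 -0.04335678  0.16172778]
```

```bash
python3 -m pendant '[[[0,0,0,0,0,0,0.5],[0,0,0,0,0,0,0.5],[0,0,0,0,0,0,0.5],[0,0,0,-0.6,-0.25,0,0.5],[0,0,0,-0.62,-0.28,0,0.5],[0,0,0,-0.62,-0.27,0,0.5],[0,0,0,-1.18,-0.67,0,0.5],[0,0,0,-1.11,-0.79,0,0.5],[0,0,0,-1.02,-0.9,0,0.5],[0,0,0,-0.93,-0.99,0,0.5]]]' 20; python3 - <<'E'
from h import *
t=1.0;plan([.487-.04*np.cos(t)+.13*np.sin(t),.0937,.115+.04*np.sin(t)+.13*np.cos(t)-.019])
im=eyes.snapshot("scene");a=im[80:280,270:430]; cv2.imwrite("pics/s4.png",cv2.resize(a,None,fx=3,fy=3)[:,:,::-1])
E
```

```text
clock: 6.6
tool_pos: [0.5682, 0.0937, 0.1981]
eef_rot: [0.495, 0.504, -0.502, 0.499]
contact_force: [-9.0, -3.4, -16.6]
opening: 0.094
t 6.6 pos [0.5682 0.0937 0.1981] open 0.094 F [ -9.   -3.4 -16.6]
shift in target-tool axes cm [-0.18  0.66  0.  ] turn [0. 0. 0.]
```

View pics/s4.png

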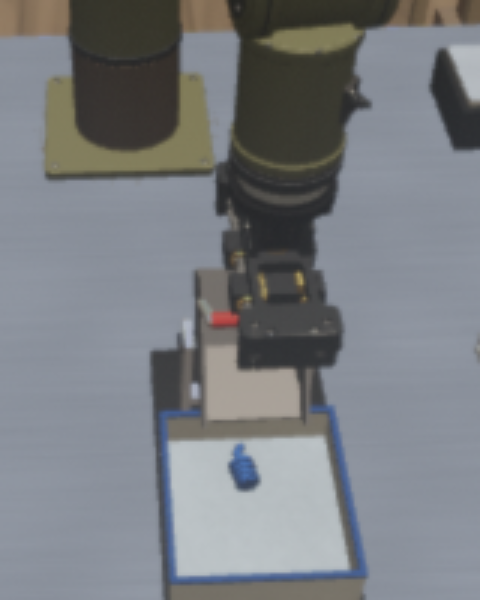

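```bash
python3 - <<'E'
from h import *
for t in (.8,.9,1,1.1,1.2):
    b=np.array([.487-.04*np.cos(t)+.13*np.sin(t),.0937-.032,.115+.04*np.sin(t)+.13*np.cos(t)])
    u,v=proj("scene",b); print(t,b.round(4),((u-270)*3,(v-80)*3))
s=r.get_state(); print(s['tool_pos'],s['contact_force'],s['moment'],s['opening'],s['q'].round(2))
im=eyes.snapshot("top");a=im[140:280,220:380]; cv2.imwrite("pics/t4.png",cv2.resize(a,None,fx=4,fy=4)[:,:,::-1])
E
```

```text
0.8 [0.5524 0.0617 0.2343] (np.float64(225.30875663234985), np.float64(295.5227215746827))
0.9 [0.564  0.0617 0.2271] (np.float64(226.23617534290787), np.float64(312.5854651652962))
1 [0.5748 0.0617 0.2189] (np.float64(227.00366981363243), np.float64(330.04801227052405))
1.1 [0.5847 0.0617 0.2096] (np.float64(227.5992198838494), np.float64(347.6545637297841))
1.2 [0.5937 0.0617 0.1994] (np.float64(228.01411362817106), np.float64(365.1456005078835))
[0.56651283 0.09371118 0.1994737 ] [-12.22731262  -4.29213391 -15.43432336] [-0.72379758  1.9817372  -0.13099864] 0.10142903562469349 [-0.32  0.68  0.13  1.76 -0.12  0.72 -0.12]
```

View pics/t4.png

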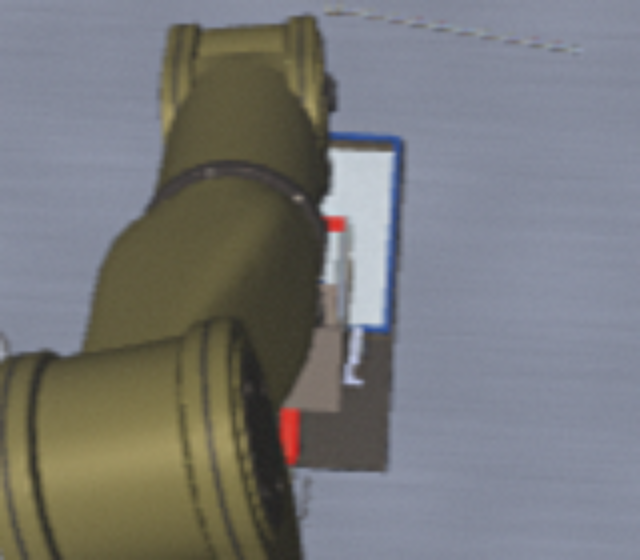

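The top view shows the bar end at (337,224) and the clamp handle at (290,435). The pourer is free on the tray floor, at scene crop (243,468). About 19 N of force has built up, mostly radial, so I'll hold still for two rows to see whether it settles.

```bash
python3 -m pendant '[[[0,0,0,0,0,0,0.5],[0,0,0,0,0,0,0.5]]]' 12; python3 - <<'E'
from h import *
s=r.get_state(); print(s['tool_pos'],s['contact_force'],s['moment'],s['opening'],R.from_quat(s['eef_rot']).as_matrix().round(3))
E
```

```text
clock: 6.87
tool_pos: [0.5686, 0.0937, 0.198]
eef_rot: [0.495, 0.504, -0.502, 0.499]
contact_force: [-8.6, -3.8, -12.6]
opening: 0.101
[0.56864682 0.09369112 0.19797347] [ -8.55268359  -3.83428791 -12.59187914] [-0.70770476  1.70742615 -0.0309485 ] 0.10073886901023663 [[-0.013  1.     0.006]
 [-0.002  0.006 -1.   ]
 [-1.    -0.013  0.002]]
```

The bar has crept about 5 mm up the pads, so the commanded height is too high by that much. I'll lower the tool slightly and loosen the grip so the bar can slide.

```bash
python3 -m pendant '[[[0,0,0,0.25,0,0,0.5],[0,0,0,0.25,0,0,0.5],[0,0,0,0,0,0,0.5]]]' 6; python3 - <<'E'
from h import *
s=r.get_state(); print(s['tool_pos'],s['contact_force'],s['moment'],s['opening'])
E
```

```text
clock: 7.12
tool_pos: [0.5732, 0.0938, 0.1947]
eef_rot: [0.498, 0.502, -0.5, 0.501]
contact_force: [-4.7, -3.8, -6.7]
opening: 0.102
[0.57316275 0.09379733 0.19472232] [-4.68982823 -3.84220974 -6.70123606] [-0.73177099  0.97908439 -0.03679775] 0.10213257123924886
```

```bash
python3 -m pendant '[[[0,0,0,-0.41,-0.53,0,0.5],[0,0,0,-0.41,-0.55,0,0.5],[0,0,0,-0.36,-0.57,0,0.5],[0,0,0,-0.35,-0.59,0,0.5],[0,0,0,-0.3,-0.6,0,0.5],[0,0,0,-0.29,-0.62,0,0.5],[0,0,0,0,0,0,0.5]]]' 6; python3 - <<'E'
from h import *
t=.7;plan([.487-.04*np.cos(t)+.13*np.sin(t),.0937,.115+.04*np.sin(t)+.13*np.cos(t)-.019])
im=eyes.snapshot("scene");a=im[80:280,270:430]; cv2.imwrite("pics/s5.png",cv2.resize(a,None,fx=3,fy=3)[:,:,::-1])
E
```

```text
clock: 7.7
tool_pos: [0.5382, 0.0943, 0.2169]
eef_rot: [0.498, 0.502, -0.499, 0.501]
contact_force: [-5.0, -1.4, -10.7]
opening: 0.107
t 7.7 pos [0.5382 0.0943 0.2169] open 0.107 F [ -5.   -1.4 -10.7]
shift in target-tool axes cm [-0.43  0.19  0.06] turn [0. 0. 0.]
```

View pics/s5.png

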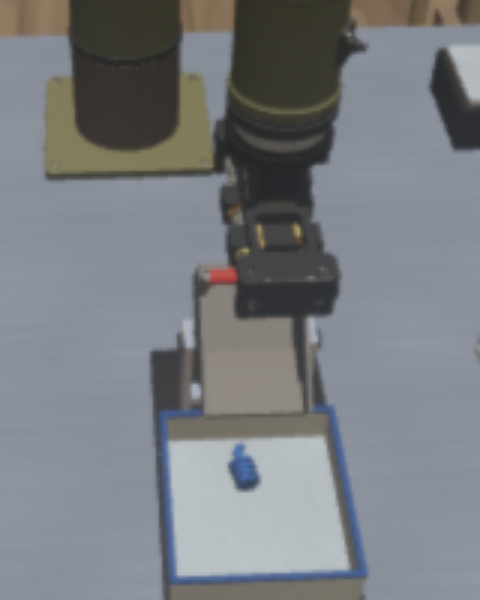

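The caddy is at about 0.7 rad with the bar held at (222,276). The pourer is still in the tray at (243,467). Continuing slowly.

```bash
python3 -m pendant '[[[0,0,0,0.1,-0.63,0,0.5],[0,0,0,0,-0.65,0,0.5],[0,0,0,-0.07,-0.66,0,0.5],[0,0,0,-0.17,-0.66,0,0.5],[0,0,0,-0.1,-0.67,0,0.5],[0,0,0,-0.1,-0.67,0,0.5],[0,0,0,-0.03,-0.68,0,0.5],[0,0,0,-0.03,-0.68,0,0.5],[0,0,0,0,0,0,0.5]]]' 6; python3 - <<'E'
from h import *
t=.3;plan([.487-.04*np.cos(t)+.13*np.sin(t),.0937,.115+.04*np.sin(t)+.13*np.cos(t)-.019])
E
```

```text
clock: 8.5
tool_pos: [0.4879, 0.0954, 0.2224]
eef_rot: [0.5, 0.501, -0.496, 0.502]
contact_force: [-1.0, 0.2, 5.6]
opening: 0.099
t 8.5 pos [0.4879 0.0954 0.2224] open 0.099 F [-1.   0.2  5.6]
shift in target-tool axes cm [-0.96 -0.07  0.16] turn [0. 0. 0.]
```

```bash
python3 -m pendant '[[[0,0,0,0.0,-0.68,0,0.5],[0,0,0,0.04,-0.68,0,0.5],[0,0,0,0.1,-0.67,0,0.5],[0,0,0,0.1,-0.67,0,0.5],[0,0,0,0.15,-0.5,0,0.5],[0,0,0,0.1,-0.4,0,0.5],[0,0,0,0.1,-0.4,0,0.5],[0,0,0,0,0,0,0.5]]]' 6; python3 - <<'E'
from h import *
plan([.447,.0945,.226-.01])
im=eyes.snapshot("scene");a=im[80:280,270:430]; cv2.imwrite("pics/s6.png",cv2.resize(a,None,fx=3,fy=3)[:,:,::-1])
E
```

```text
clock: 9.17
tool_pos: [0.4474, 0.0952, 0.2147]
eef_rot: [0.499, 0.502, -0.497, 0.502]
contact_force: [-0.8, 5.9, 4.3]
opening: 0.098
t 9.17 pos [0.4474 0.0952 0.2147] open 0.098 F [-0.8  5.9  4.3]
shift in target-tool axes cm [-0.13 -0.04  0.07] turn [0. 0. 0.]
```

View pics/s6.png

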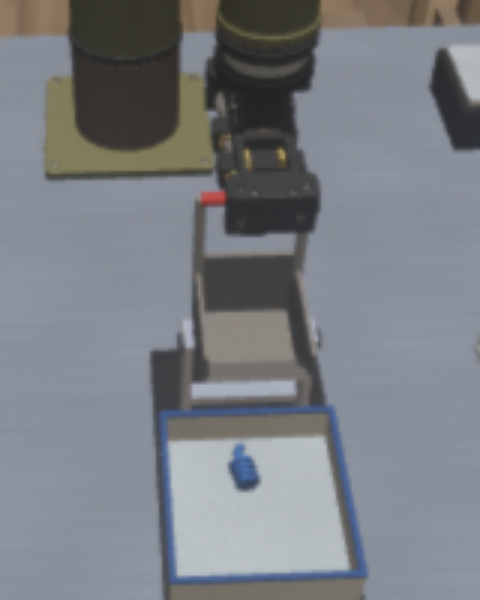

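The caddy is upright, with the bar at (213,198) and its front rail where it was at the start. TCP x is back to 0.4474. I'll open the gripper and retreat upward.

```bash
python3 -m pendant '[[[0,0,0,0,0,0,2],[0,0,0,0,0,0,3],[0,0,0,0,0,0,4],[0,0,0,0,0,0,5],[0,0,0,0,0,0,5],[0,0,0,0,0,0,5],[0,0,0,0,0,0,5],[0,0,0,0,0,0,5],[0,0,0,0,0,0,5],[0,0,0,0,0,0,5]]]' 10; python3 -m pendant '[[[0,0,0,-1,0,0,5],[0,0,0,-2,0,0,5],[0,0,0,-2,0,0,5],[0,0,0,-3,0,0,5],[0,0,0,-3,0,0,5],[0,0,0,-2,0,0,5],[0,0,0,0,0,0,5],[0,0,0,0,0,0,5]]]'; python3 - <<'E'
from h import *
plan([.447,.0945,.32])
im=eyes.snapshot("scene"); cv2.imwrite("pics/s7f.png",im[:,:,::-1]);a=im[80:280,270:430]; cv2.imwrite("pics/s7.png",cv2.resize(a,None,fx=3,fy=3)[:,:,::-1])
E
```

```text
clock: 10.05
tool_pos: [0.4472, 0.0937, 0.2145]
eef_rot: [0.499, 0.502, -0.498, 0.502]
contact_force: [0.7, -0.2, 0.8]
opening: 0.564
clock: 10.72
tool_pos: [0.4475, 0.0938, 0.3452]
eef_rot: [0.499, 0.501, -0.498, 0.502]
contact_force: [-0.4, -0.0, -0.8]
opening: 0.568
t 10.72 pos [0.4475 0.0938 0.3452] open 0.568 F [-0.4 -0.  -0.8]
shift in target-tool axes cm [ 2.52 -0.06 -0.06] turn [0. 0. 0.]
```

View pics/s7.png

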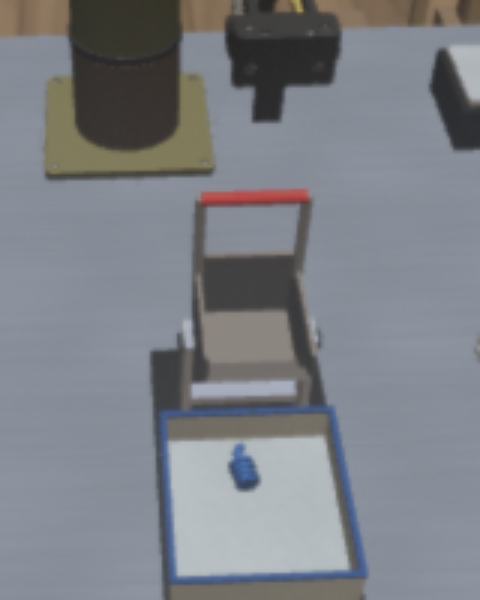

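View pics/s7f.png

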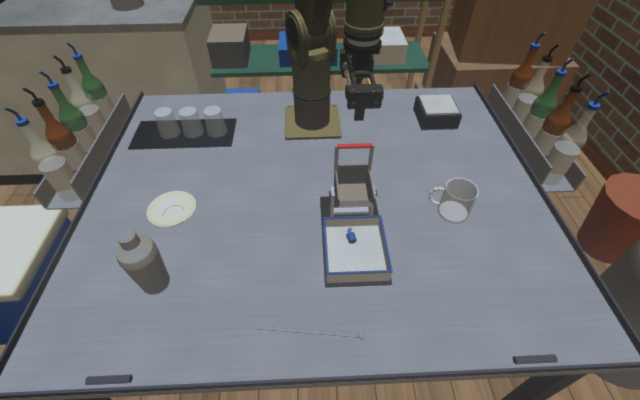

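The bar is back at (354,146), the same place as in the first picture. The pourer is in the tray at (351,236), the shaker and cup haven't moved, and the gripper is well clear. Handing in.

```bash
python3 -c "
from plant import r
print(r.finish_job())"
```

```text
the job is handed in; nothing more can be done
None
```

I gripped the red bar, tipped the caddy to about 1.5 rad, and the pourer dropped into the tray. I then eased the caddy back upright with the bar held the whole way, let go, lifted clear and handed the job in at about 11 s. No verdict was reported.

**Last checks (final scene picture and robot state):**
- **Caddy:** the bar is at its starting pixel position, so the caddy is upright. It was lowered at about 0.6 rad/s or slower through the last 1 rad, going by the commanded motion; I did not measure the caddy's own speed.
- **Pourer:** it lies on the tray floor, about 74 mm in front of the hinge line, and did not move between the last pictures.
- **Shaker and cup:** both look to be where they started, judged by eye in the scene picture.
- **Gripper:** it is clear above the bar, and the force reading is about zero.

**One thing went off plan:** on the way back the bar crept 5 to 10 mm up the finger pads, and the wrist force rose to about 20 N. I loosened the grip and lowered the path slightly, after which the readings stayed at about 12 N or less.

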